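# Set the patio mist controller and hold its purge dial

## Task

Set the mist controller that stands in one of the trays: slide its flow slider along the track until the grip lines up with the steel clip on the housing's edge and leave it there, then turn the spring-return purge dial clockwise past its first two clicks to the third mark after the rest mark, and hold it there against its spring. Finish while still holding the dial at that third mark, because it springs back when let go. Leave the tumbler, snack tub, glass bowl and coaster where they are.

Things in the scene. Friction and masses are not known exactly. Their poses are not given: they have to be found in the camera images.
- console: Mist controller: white box 160 (x) x 220 (y) x 50 mm high, fixed in one of two wooden trays (rims 20 mm high). Origin: centre of its underside, z up, x away from the robot (yaw varies). In its frame the dial's axis is at x = -30, y = 0 mm, the slider track runs along y at x = +50 mm, and the flat top face is at z = 50 mm
- fader (a joint): Flow slider position in m: 0 to 0.12, grows as the grip moves toward the console's +y. Starts between 0 and 0.025. About 2 N of friction; stays where it is left
- fader_top (a point): Centre of the top of the flow slider's grip: a grey upright block 24 mm (console x) x 12 mm (console y, the sliding direction) x 24 mm tall, its top 29 mm above the console's top face and its lower edge 5 mm above that face, with a fine white line across the top
- clip: Dark steel clip, 10 mm wide, hooked over the console's far (+x) edge, its tongue sticking out 21 mm, 3 mm above the top face; fixed, its place along the edge varies, at least 25 mm to the +y side of the slider's start. Origin: on the top face, mid-width, 28 mm in x beyond the track; axes parallel to the console's. The slider is right when its middle has the same console y as this origin
- dial (a joint): Purge dial angle in rad: 0 at the rest mark (stop), growing clockwise seen from above; marks 1, 2, 3 at 0.4, 0.8, 1.2; end stop at 1.45. The return spring gives 0.06 N m at rest rising to 0.13 N m at mark 3; each click adds or takes about 0.03 N m on the way, but nothing holds the dial: let go anywhere, it turns back to 0
- dial_grip (a point): On the dial's upright axis, 30 mm above the console's top face. The dial is a grey disc, 60 mm across, 12 mm high, with an upright grip bar on it, 52 mm long, 14 mm thick, from 12 to 40 mm above the top face. Four dark ribs (13 x 4 x 2 mm high) stand round it, 44 mm from the axis: the rest mark, then marks 1, 2, 3 clockwise, 0.4 rad apart
- dial_nose (a point): Tip of the bar's narrow pointer nose, 36 mm from the dial's axis, 30 mm above the top face; the nose (with a white line on top) points at the rib of the present setting. At rest it points 0.6 rad counter-clockwise of the console's +x, at mark 3 it points 0.6 rad clockwise of it
- bowl: Empty glass bowl, 110 mm across, 50 mm high, loose in the console's tray, on its far side; leave it. Origin: centre of its underside
- coaster: White ceramic coaster, 94 mm across, 8 mm thick, loose in the console's tray, on its far side; leave it. Origin: centre of its underside
- tub: Green plastic snack tub with a clip-on lid, 126 x 96 x 65 mm high, loose in the other tray; leave it. Origin: centre of its underside
- tumbler: Stainless tumbler, 78 mm across the rim, 125 mm high, loose in the other tray; leave it. Origin: centre of its underside

How it is judged:
By the outcome, as a careful person would: the job done as asked, in the order asked, and still so for the second after the job is handed in, while the arm keeps its last pose, push and grip.
It also fails if it takes over 45 s, if anything falls off the work surface, if the arm or the gripper's body presses on something with over 40 N, if the wrist force passes 120 N, or if a joint passes its speed limit or range.

## Robot

A 6-joint arm with a two-finger parallel gripper is mounted at the origin on the work surface. World frame = base frame: x ahead of the robot, y to its left, z up, the work surface at z = 0. Lengths are in m, angles in rad, forces in N, time in s.
With the tool pointing down it reaches from about 0.275 to 0.75 m from the base axis. Payload 10.2 kg.
Tool frame: the origin (TCP) lies at the very end of the fingers, on their centre line; the grasp point (between the pads) lies 19 mm behind it; z points along the fingers, y is the line along which they close (so a half turn about z gives the same grasp; the last joint's range is limited). The gripper opens to 85 mm and grips with 20 to 120 N. Pads are 22 mm wide; open, the fingers measure 114 mm over their backs; the gripper's body (76 mm by 85 mm) begins 54 mm behind the grasp point. The pads swing forward as they close: fully open they stand 13 mm farther back than shut.
Start: joints at [-1.553, 0.313, 1.498, -0, 1.331, -0.223], TCP at [0.125, -0.51, 0.201] pointing down, gripper open.
Joint ranges: [-2.94, 2.94], [-0.97, 2.17], [0.19, 2.56], [-1.23, 4.37], [0.02, 3.11], [-2.88, 2.88]. Speed limits (rad/s): [2.39, 2.39, 3.01, 3.14, 3.14, 3.14].

## Interface

Orientations are given as a rotation vector (axis times angle).
In Python, from cell import readout, viewer, order gives the robot as it stands.
- The arm moves only by the tool apply_moves, never from a script. Its argument "series" is a list that holds one entry, the list of rows, each a list of 7 numbers: the shift along the tool's x, y, z each as a share of 15 cm, from -1 to 1, then the turn, a rotation vector about the tool's x, y, z each as a share of pi/2 rad, from -1 to 1, then the opening, from -1 (shut) to 1 (fully open). In form: [[[tx, ty, tz, wx, wy, wz, hand], ...]]. A call has 1 to 20 rows; each row is the pose to reach, as a shift and turn from the pose commanded when the call began, along the tool's axes at that moment; what a row does not reach only later rows make up. A row lasts 1/12 s, in which the tool goes at most 41.7 mm and 7.16 degrees, less where a joint would pass 70% of its speed; a pose out of reach is approached as far as the arm can. A call with a number of a shift or a turn outside -1 to 1 is refused whole. A call with a gripper value outside its range is refused whole. The fingers move at their own pace and stop on an object; the grip force is fixed at half the most. Time passes only in rows, so rows that repeat a pose let the fingers close. It gives the time, the measured TCP pose, the force and the opening at its end, in the units of the state.
- readout.observe(): the state, without advancing time (a new reading comes with each control period).
- viewer.snapshot(name): name is "scene" or "top" or "wrist"; returns a dict with "pixels" (384x512x3 uint8, red, green, blue), "K" (3x3 intrinsics, pixels), "R" (3x3) and "t" (3): a world point X has camera coordinates R X + t. Camera axes: x right, y down, z forward; pixel columns grow to the right and rows downward; lengths in m; the calibration is good to about 2 mm. A picture is of the moment at which its call begins. There is no depth.
- order.close_job(): hands the job in, once; it reports no verdict.
The state is a dict: "time": time; "qpos": joint angles; "joint_velocities": joint speeds; "joint_efforts": joint torques, N m; "ee_pos": TCP position; "tool_rot": TCP orientation; "contact_force": force on the tool from outside, world axes, zero at the start; "torque": the same for the moment, N m; "grip_width": finger opening in m.
Only numpy, scipy, OpenCV 4.12 (cv2) and the standard library are available. Lean on these libraries where they do the work, as an engineer would, in place of code of your own. Each camera call takes 0.05 s, during which the arm holds its last target. There are 200 camera calls.

## Working session

There is one attempt and no reset: what is moved stays moved. The work goes in short steps, Python scripts to look and compute and a tool call to move; the robot and the scene stay as the last step left them, time stands still between calls to the robot, and variables do not carry over. Pictures are saved under pics/ and viewed, on a budget of 10 in all, crops included, one or two more only if the job needs it, and the job is handed in when it is done.

Besides the shell and the picture viewer there is one more tool, called after "Request:" as name([rows], argument=value, ...), one row to a line, values as JSON. apply_moves: Moves the arm, as the interface text tells. Its arguments: {"type":"object","properties":{"series":{"type":"array","items":{"type":"array","items":{"type":"array","items":{"type":"number"}}}}},"required":["series"]}

```bash
mkdir -p pics; cat > h.py <<'E'
import numpy as np, cv2
from cell import readout, viewer, order
def snap(n,f=None):
    s=viewer.snapshot(n)
    if f: cv2.imwrite('pics/'+f,s['pixels'][:,:,::-1])
    return s
def ray(s,uv,z):
    K,R,t=[np.array(s[k]) for k in('K','R','t')]
    c=-R.T@t; d=R.T@np.linalg.solve(K,[uv[0],uv[1],1.]); return c+d*(z-c[2])/d[2]
def proj(s,X):
    K,R,t=[np.array(s[k]) for k in('K','R','t')]
    p=K@(R@np.array(X)+t); return p[:2]/p[2]
E
python3 - <<'E'
from h import *
import pickle
a=snap('top');b=snap('scene');pickle.dump((a,b),open('s.pkl','wb'))
for s,f in((a,'top1.png'),(b,'scene1.png')):
    cv2.imwrite('pics/'+f,cv2.resize(s['pixels'][:,:,::-1],(800,600),interpolation=cv2.INTER_CUBIC))
    print(s['K'],-np.array(s['R']).T@np.array(s['t']))
print(readout.observe())
E
```

```text
[[362.59361722   0.         253.20067136]
 [  0.         362.59361722 191.33286744]
 [  0.           0.           1.        ]] [0.42498667 0.01930455 0.99152562]
[[380.04724648   0.         250.06210632]
 [  0.         380.04724648 192.33765381]
 [  0.           0.           1.        ]] [ 1.00346521 -0.26301822  0.67387616]
{'time': 0.1, 'qpos': array([-1.55336274e+00,  3.13374949e-01,  1.49834508e+00, -1.06774678e-05,
        1.33099676e+00, -2.23386993e-01]), 'joint_velocities': array([ 0.00265561, -0.00051363, -0.00182599,  0.00086161, -0.00136415,
        0.00093662]), 'joint_efforts': array([ 2.93162040e-03, -4.12901402e+01, -2.60141283e+01, -1.53627939e-04,
        2.99533815e-03,  2.25453482e-05]), 'ee_pos': array([ 0.12519956, -0.50958796,  0.20050813]), 'tool_rot': array([-3.11773412e+00, -3.77236166e-01, -1.65251393e-04]), 'contact_force': array([-0.2788265 ,  0.84893175, -0.95756133]), 'torque': array([ 0.00829841, -0.03537666, -0.03130374]), 'grip_width': 0.08518911856004133}
```

View pics/top1.png

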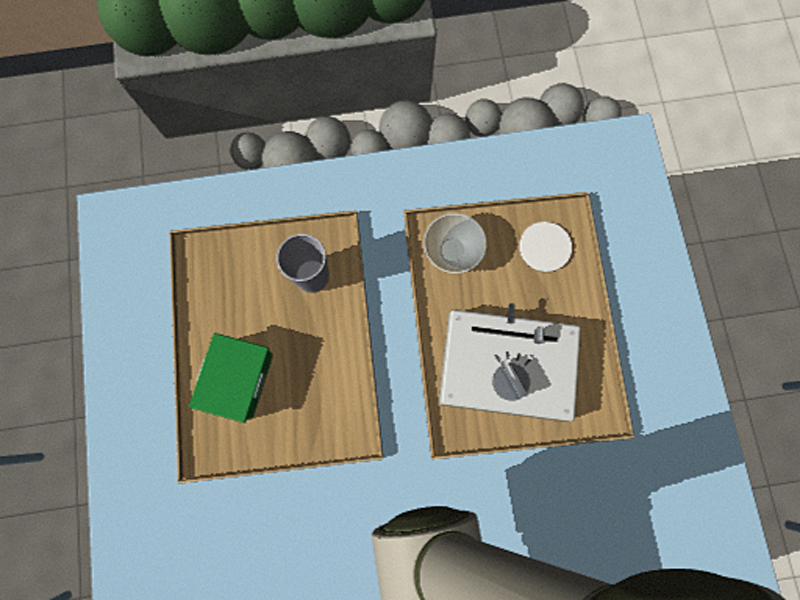

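View pics/scene1.png

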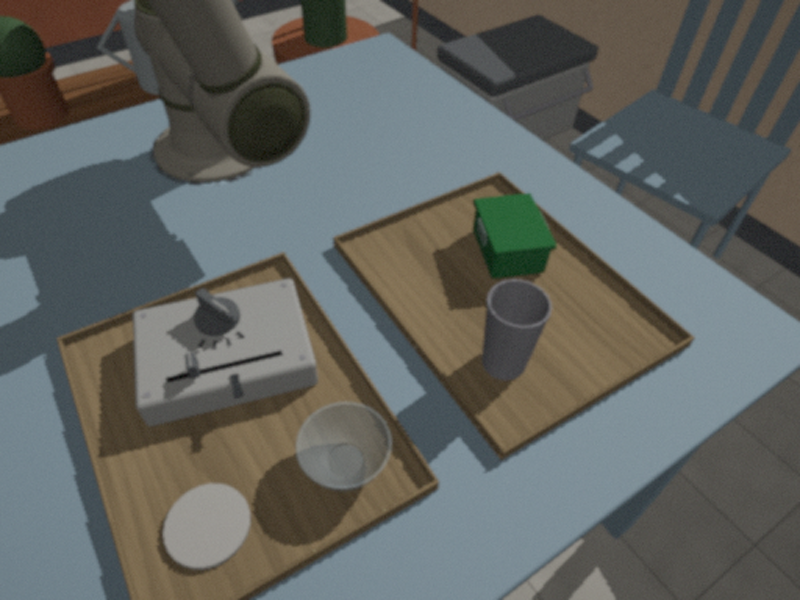

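Top view (800 px frame): console corners are near (452,311), (580,325), (574,420) and (441,404). The dial is near (511,380), the slider grip near (540,334) and the clip near (511,313). Scene view shows the same objects, with the grip near (193,365), the clip near (236,385) and the dial near (217,312).

```bash
cat > m.py <<'E'
from h import *
import pickle
a,b=pickle.load(open('s.pkl','rb'))
def quad(s,roi):
    g=s['pixels'].min(2).astype(np.uint8); m=np.zeros_like(g); x0,y0,x1,y1=roi
    m[y0:y1,x0:x1]=(g[y0:y1,x0:x1]>150)*255
    m=cv2.morphologyEx(m,cv2.MORPH_CLOSE,np.ones((15,15)))
    c=max(cv2.findContours(m,0,2)[0],key=cv2.contourArea)
    return cv2.minAreaRect(c), cv2.approxPolyDP(cv2.convexHull(c),4,True)[:,0]
r,q=quad(a,(270,185,385,280)); print(r,q.tolist())
for z in(.05,.055,.06):
    P=np.array([ray(a,p,z) for p in cv2.boxPoints(r)]);print(z,P.round(4).tolist(),np.linalg.norm(np.diff(P,axis=0),axis=1).round(4),P.mean(0).round(4))
# two-view triangulation from viewed pixels (800 frame)
def tri(u,v):
    u=np.array(u)/1.5625;v=np.array(v)/1.5625
    Ps=[np.array(s['K'])@np.c_[s['R'],s['t']] for s in(a,b)]
    X=cv2.triangulatePoints(*Ps,u.reshape(2,1),v.reshape(2,1))[:,0];return (X[:3]/X[3]).round(4)
for n,u,v in(('c1',(452,311),(315,372)),('c2',(580,325),(143,408)),('c3',(574,420),(135,312)),('c4',(441,404),(298,283)),('fader',(540,331),(193,357)),('clip',(512,306),(237,380))):print(n,tri(u,v))
E
python3 m.py
```

```text
((319.22589111328125, 241.16033935546875), (97.83089447021484, 81.33000183105469), 3.3664605617523193) [[288, 199], [370, 209], [366, 268], [270, 279], [270, 245]]
0.05 [[0.3943, -0.0105, 0.05], [0.5985, -0.0563, 0.05], [0.5442, -0.3079, 0.05], [0.3433, -0.2509, 0.05]] [0.2093 0.2574 0.2088] [ 0.4701 -0.1564  0.05  ]
0.055 [[0.3945, -0.0103, 0.055], [0.5976, -0.0559, 0.055], [0.5436, -0.3062, 0.055], [0.3437, -0.2495, 0.055]] [0.2082 0.256  0.2077] [ 0.4699 -0.1555  0.055 ]
0.06 [[0.3947, -0.0102, 0.06], [0.5967, -0.0555, 0.06], [0.5429, -0.3045, 0.06], [0.3442, -0.2481, 0.06]] [0.207  0.2547 0.2066] [ 0.4696 -0.1546  0.06  ]
c1 [ 0.5914 -0.0999  0.0344]
c2 [ 0.5331 -0.3034  0.0497]
c3 [ 0.3811 -0.2621  0.0496]
c4 [ 0.4412 -0.0502  0.0375]
fader [ 0.5281 -0.2264  0.0898]
clip [ 0.5774 -0.1938  0.0757]
```

Request:
apply_moves([
  [[1, -0.62, -0.33, 0, 0, 0, 1], [1, -0.62, -0.33, 0, 0, 0, 1], [1, -0.62, -0.33, 0, 0, 0, 1], [1, -0.62, -0.33, 0, 0, 0, 1], [1, -0.62, -0.33, 0, 0, 0, 1], [1, -0.62, -0.33, 0, 0, 0, 1]],
])

```text
time: 0.6
ee_pos: [0.2508, -0.3819, 0.2518]
tool_rot: [3.116, 0.383, 0.002]
contact_force: [0.4, 0.2, -0.6]
grip_width: 0.0856
```

Request:
apply_moves([
  [[1, -0.62, -0.33, 0, 0, 0, 1], [1, -0.62, -0.33, 0, 0, 0, 1], [1, -0.62, -0.33, 0, 0, 0, 1], [1, -0.62, -0.33, 0, 0, 0, 1], [1, -0.62, -0.33, 0, 0, 0, 1], [1, -0.62, -0.33, 0, 0, 0, 1]],
])

```text
time: 1.1
ee_pos: [0.3738, -0.2563, 0.3006]
tool_rot: [3.117, 0.383, 0.002]
contact_force: [-0.3, -1.5, 0.4]
grip_width: 0.0857
```

Request:
apply_moves([
  [[0.4, -0.45, 0, 0, 0, 0.33, 1], [0.4, -0.45, 0, 0, 0, 0.33, 1], [0.4, -0.45, 0, 0, 0, 0.33, 1], [0.4, -0.45, 0, 0, 0, 0.33, 1], [0.4, -0.45, 0, 0, 0, 0.33, 1], [0.4, -0.45, 0, 0, 0, 0.33, 1], [0.4, -0.45, 0, 0, 0, 0.33, 1], [0.4, -0.45, 0, 0, 0, 0.33, 1]],
])

```text
time: 1.77
ee_pos: [0.414, -0.1786, 0.2996]
tool_rot: [-3.111, 0.434, 0.001]
contact_force: [0.3, -0.3, -0.3]
grip_width: 0.0853
```

```bash
python3 - <<'E'
from h import *
import pickle
w=snap('wrist');pickle.dump(w,open('w.pkl','wb'));cv2.imwrite('pics/w1.png',cv2.resize(w['pixels'][:,:,::-1],(800,600),interpolation=cv2.INTER_CUBIC))
o=readout.observe();print(o['time'],o['ee_pos'],o['tool_rot'],-np.array(w['R']).T@w['t'],np.array(w['R']))
E
```

```text
1.8167 [ 0.41404783 -0.17848141  0.29970067] [-3.11126216e+00  4.33833670e-01  8.04125907e-04] [ 0.48015272 -0.19776616  0.47202624] [[-2.73700992e-01 -9.61814575e-01  7.00148291e-04]
 [-9.25896112e-01  2.63676709e-01  2.70538323e-01]
 [-2.60392315e-01  7.33983428e-02 -9.62708952e-01]]
```

View pics/w1.png

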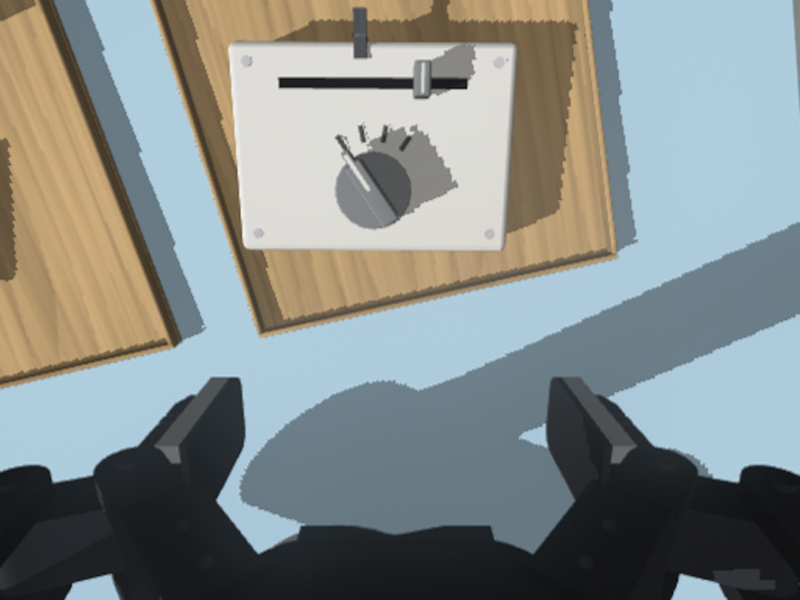

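The wrist view shows console top corners at (229,44), (516,44), (503,249) and (244,249). The grip is at (423,79), its top line at about (424,66–92), the clip at (360,35) and the dial centre near (372,190).

```bash
cat > m2.py <<'E'
from h import *
import pickle
from scipy.optimize import least_squares
w=pickle.load(open('w.pkl','rb'))
k=1.5625
g=w['pixels'].min(2); m=(cv2.morphologyEx(((g>165)*255).astype(np.uint8),cv2.MORPH_OPEN,np.ones((3,3))))
c=max(cv2.findContours(m,0,2)[0],key=cv2.contourArea); h=cv2.convexHull(c)
q=cv2.approxPolyDP(h,6,True)[:,0]; print((q*k).tolist())
hp=np.array([[229,44],[516,44],[503,249],[244,249]])/k
# refine edges by fitting lines to hull contour points
pts=c[:,0].astype(float); L=[]
for i in range(4):
    p,r=hp[i],hp[(i+1)%4]; d=(r-p)/np.linalg.norm(r-p); n=np.array([-d[1],d[0]]); v=pts-p
    s=v@d; e=abs(v@n); P=pts[(e<4)&(s>6)&(s<np.linalg.norm(r-p)-6)]
    x=cv2.fitLine(P.astype(np.float32),cv2.DIST_HUBER,0,.01,.01).ravel(); L.append(np.cross([x[2],x[3],1],[x[2]+x[0],x[3]+x[1],1]))
C=np.array([(lambda x:x[:2]/x[2])(np.cross(L[i-1],L[i])) for i in range(4)]); print('corners',(C*k).round(1).tolist())
mod=np.array([[.08,.11],[.08,-.11],[-.08,-.11],[-.08,.11]])
def T(p,X): 
    cs,sn=np.cos(p[3]),np.sin(p[3]); return np.array([p[0]+cs*X[0]-sn*X[1],p[1]+sn*X[0]+cs*X[1],p[2]+X[2]])
f=lambda p:np.concatenate([proj(w,T(p,[*a,.05]))-b for a,b in zip(mod,C)])
r=least_squares(f,[.487,-.179,.0,-.278]);p=r.x;print('pose',p.round(4),'res',r.fun.round(2))
def loc(uv,z):
    X=ray(w,np.array(uv)/k,p[2]+z)-[p[0],p[1],0]; cs,sn=np.cos(p[3]),np.sin(p[3]); return np.array([cs*X[0]+sn*X[1],-sn*X[0]+cs*X[1]]).round(4)
print('dial',loc((372,190),.062),'fadertop',loc((424,79),.079),'clip',loc((360,30),.053),loc((360,50),.053))
print('rest rib',loc((338,135),.052),'m3',loc((405,144),.052))
for n,X in dict(dial=[-.03,0,.08],nose=[-.03+.036*np.cos(.6),.036*np.sin(.6),.08]).items(): print(n,T(p,X).round(4),(proj(w,T(p,X))*k).round(1))
np.save('pose.npy',p)
E
python3 m2.py
```

```text
[[790.625, 0.0], [798.4375, 220.3125], [257.8125, 550.0], [0.0, 468.75], [0.0, 390.625], [87.5, 0.0]]Traceback (most recent call last):
  File "m2.py", line 15, in <module>
    x=cv2.fitLine(P.astype(np.float32),cv2.DIST_HUBER,0,.01,.01).ravel(); L.append(np.cross([x[2],x[3],1],[x[2]+x[0],x[3]+x[1],1]))
      ~~~~~~~~~~~^^^^^^^^^^^^^^^^^^^^^^^^^^^^^^^^^^^^^^^^^^^^^^^
cv2.error: OpenCV(4.12.0) /io/opencv/modules/imgproc/src/linefit.cpp:50: error: (-215:Assertion failed) count > 0 in function 'fitLine2D_wods'
```

Blue table passes the mask, so I'll add a saturation limit.

```bash
sed -i "s/(g>165)\*255/((g>165)\&(np.ptp(w['pixels'].astype(int),axis=2)<22))*255/" m2.py; python3 m2.py
```

```text
[[229.6875, 45.3125], [510.9375, 45.3125], [500.0, 246.875], [243.75, 245.3125]]
corners [[228.6, 43.0], [513.6, 48.4], [487.1, 426.1], [237.9, 177.0]]
pose [ 0.4682 -0.1737  0.04   -0.5406] res [  6.4  -15.77  20.98  38.53  -5.98 -69.89 -23.94  43.52]
dial [-0.0057 -0.0055] fadertop [ 0.0721 -0.0208] clip [0.0939 0.0288] [0.0819 0.0258]
rest rib [0.0244 0.0276] m3 [ 0.0309 -0.02  ]
dial [ 0.4424 -0.1582  0.12  ] [354.4 224.3]
nose [ 0.4784 -0.1561  0.12  ] [335.7 173.7]
```

```bash
sed -i "s/findContours(m,0,2)/findContours(m,0,1)/" m2.py; python3 m2.py
```

```text
[[229.6875, 45.3125], [510.9375, 45.3125], [500.0, 246.875], [243.75, 245.3125]]
corners [[228.4, 43.3], [513.0, 46.0], [500.3, 248.4], [243.5, 248.4]]
pose [ 0.4865 -0.1799 -0.0104 -0.2828] res [ 0.02  0.12 -0.13 -0.45 -0.14  0.63  0.26 -0.26]
dial [-0.0297 -0.0008] fadertop [ 0.0516 -0.0402] clip [0.0894 0.008 ] [0.0755 0.0082]
rest rib [0.0129 0.0268] m3 [ 0.0063 -0.0273]
dial [ 0.4577 -0.1715  0.0696] [370. 192.]
nose [ 0.4919 -0.1603  0.0696] [342.9 152. ]
```

```bash
cat >> h.py <<'E'
from scipy.spatial.transform import Rotation as Ro
def go(target,psi):
    o=readout.observe(); R=Ro.from_rotvec(o['tool_rot']); Rt=Ro.from_matrix(np.array([[np.cos(psi),np.sin(psi),0],[np.sin(psi),-np.cos(psi),0],[0,0,-1.]]).T)
    print('shift',(R.inv().apply(np.array(target)-o['ee_pos'])/.15).round(4),'turn',((R.inv()*Rt).as_rotvec()/(np.pi/2)).round(4))
E
sed -i "s/^r=least.*/z0=.006; r=least_squares(lambda q:f([q[0],q[1],z0,q[2]]),[.487,-.179,-.278]);p=np.array([*r.x[:2],z0,r.x[2]]);print('pose',p.round(4),r.fun.round(2))/" m2.py
cat >> m2.py <<'E'
F=T(p,[.05,loc((424,79),.079)[1],.05]);print(F);F[2]=.15;go(F,p[3])
E
python3 m2.py
```

```text
[[229.6875, 45.3125], [510.9375, 45.3125], [500.0, 246.875], [243.75, 245.3125]]
corners [[228.4, 43.3], [513.0, 46.0], [500.3, 248.4], [243.5, 248.4]]
pose [ 0.4854 -0.1803  0.006  -0.2827] [-3.72 -1.88  3.57 -2.43  2.9   3.65 -2.71  2.76]
dial [-0.0276 -0.0008] fadertop [ 0.0504 -0.0386] clip [0.0869 0.0077] [0.0735 0.0078]
rest rib [0.0134 0.0257] m3 [ 0.007  -0.0263]
dial [ 0.4566 -0.172   0.086 ] [370.  194.9]
nose [ 0.4908 -0.1607  0.086 ] [341.8 153.3]
[ 0.52261011 -0.23135824  0.056     ]
shift [0.7931 0.1412 0.9976] turn [-0.0001  0.0003  0.0036]
```

Request:
apply_moves([
  [[0.79, 0.14, 0.8, 0, 0, 0, 1], [0.79, 0.14, 0.8, 0, 0, 0, 1], [0.79, 0.14, 0.8, 0, 0, 0, 1], [0.79, 0.14, 0.8, 0, 0, 0, 1], [0.79, 0.14, 0.8, 0, 0, 0, 1], [0.79, 0.14, 0.8, 0, 0, 0, 1], [0.79, 0.14, 0.8, 0, 0, 0, 1]],
])

```text
time: 2.4
ee_pos: [0.5224, -0.2307, 0.1808]
tool_rot: [3.111, -0.434, 0.001]
contact_force: [-0.5, 0.2, 0.3]
grip_width: 0.0855
```

```bash
python3 - <<'E'
from h import *
import pickle
w=snap('wrist');pickle.dump(w,open('w2.pkl','wb'));cv2.imwrite('pics/w2.png',cv2.resize(w['pixels'][:,:,::-1],(800,600),interpolation=cv2.INTER_CUBIC))
o=readout.observe();print(o['time'],o['ee_pos'],o['tool_rot'])
E
```

```text
2.45 [ 0.52245587 -0.23071821  0.18177997] [ 3.11020689 -0.43394465  0.0035937 ]
```

View pics/w2.png

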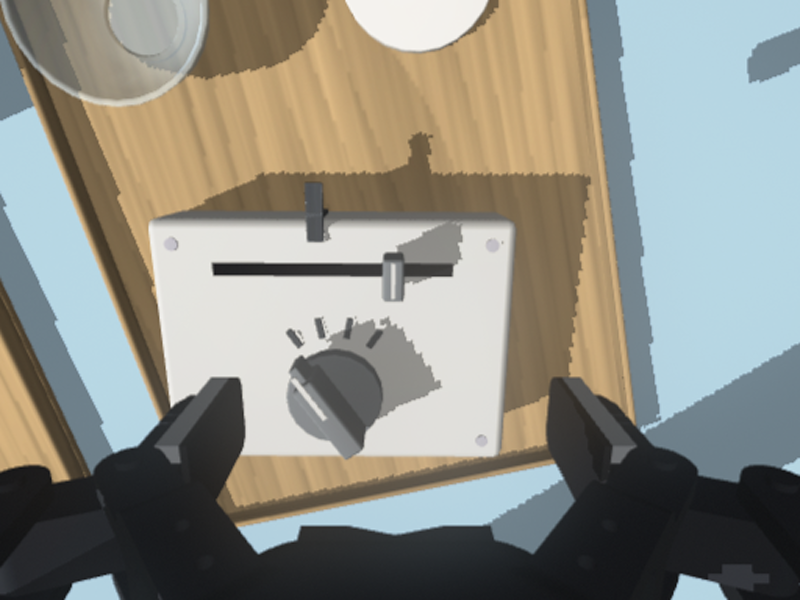

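The closer view shows ribs at (295,338), (320,328), (349,328) and (375,338). Screws are at (170,244), (492,245) and (482,440), the grip top centre is near (393,279) and the clip spans (314,183–241).

```bash
cat > m3.py <<'E'
from h import *
import pickle
from scipy.optimize import least_squares
W=[pickle.load(open(n,'rb')) for n in('w.pkl','w2.pkl')]
def T(p,X):
    cs,sn=np.cos(p[3]),np.sin(p[3]); return np.array([p[0]+cs*X[0]-sn*X[1],p[1]+sn*X[0]+cs*X[1],p[2]+X[2]])
O=[{'r1':(362,133),'r2':(385,133),'r3':(406,143),'s1':(247,61),'s2':(499,62),'s3':(489,234),'s4':(258,233),'f':(424,79),'c':(360,30)},
   {'r0':(295,338),'r1':(320,328),'r2':(349,328),'r3':(375,338),'s1':(170,244),'s2':(492,245),'s3':(482,440),'f':(393,279),'c':(314,212)}]
def model(q):
    M={f'r{i}':[-.03+.044*np.cos(.6-.4*i),.044*np.sin(.6-.4*i),.052] for i in range(4)}
    for n,(a,b) in dict(s1=(1,1),s2=(1,-1),s3=(-1,-1),s4=(-1,1)).items(): M[n]=[a*q[4],b*q[5],.05]
    M['f']=[.05,q[6],.079]; M['c']=[q[8],q[7],.053]; return M
def f(q,full=False):
    M=model(q);d={(i,n):proj(W[i],T(q,M[n]))*1.5625-np.array(uv) for i in(0,1) for n,uv in O[i].items()}
    return d if full else np.concatenate(list(d.values()))
r=least_squares(f,[.486,-.18,.006,-.283,.07,.1,-.04,.008,.09],loss='soft_l1');q=r.x;print(q.round(4))
print({k:v.round(1).tolist() for k,v in f(q,True).items()}); np.save('q.npy',q)
E
python3 m3.py
```

```text
[ 0.4865 -0.1822  0.0041 -0.2813  0.065   0.0951 -0.0365  0.0095  0.0848]
{(0, 'r1'): [-0.0, 0.4], (0, 'r2'): [-0.5, 0.5], (0, 'r3'): [-0.9, -0.3], (0, 's1'): [-0.4, -0.3], (0, 's2'): [-0.1, -0.1], (0, 's3'): [0.6, -0.4], (0, 's4'): [0.4, -0.3], (0, 'f'): [-1.1, -1.5], (0, 'c'): [-0.4, 1.4], (1, 'r0'): [-0.4, 0.5], (1, 'r1'): [0.2, 0.1], (1, 'r2'): [-0.4, 0.2], (1, 'r3'): [-0.2, 0.7], (1, 's1'): [1.6, -0.4], (1, 's2'): [0.8, -0.2], (1, 's3'): [-0.1, -0.6], (1, 'f'): [0.7, 1.7], (1, 'c'): [0.3, -1.0]}
```

```bash
python3 - <<'E'
from m3 import *
X=T(q,[.05,q[6],.055]);print(X);go(X,q[3])
E
```

```text
[ 0.4865 -0.1822  0.0041 -0.2813  0.065   0.0951 -0.0365  0.0095  0.0848]
{(0, 'r1'): [-0.0, 0.4], (0, 'r2'): [-0.5, 0.5], (0, 'r3'): [-0.9, -0.3], (0, 's1'): [-0.4, -0.3], (0, 's2'): [-0.1, -0.1], (0, 's3'): [0.6, -0.4], (0, 's4'): [0.4, -0.3], (0, 'f'): [-1.1, -1.5], (0, 'c'): [-0.4, 1.4], (1, 'r0'): [-0.4, 0.5], (1, 'r1'): [0.2, 0.1], (1, 'r2'): [-0.4, 0.2], (1, 'r3'): [-0.2, 0.7], (1, 's1'): [1.6, -0.4], (1, 's2'): [0.8, -0.2], (1, 's3'): [-0.1, -0.6], (1, 'f'): [0.7, 1.7], (1, 'c'): [0.3, -1.0]}
[ 0.5244091  -0.2311655   0.05908539]
shift [ 0.0113 -0.0015  0.818 ] turn [ 0.0006 -0.0016  0.0026]
```

Request:
apply_moves([
  [[0.012, 0, 0.25, 0, 0, 0.003, 1], [0.012, 0, 0.5, 0, 0, 0.003, 0.5], [0.012, 0, 0.7, 0, 0, 0.003, 0.2], [0.012, 0, 0.81, 0, 0, 0.003, 0], [0.012, 0, 0.81, 0, 0, 0.003, -0.2], [0.012, 0, 0.81, 0, 0, 0.003, -0.4], [0.012, 0, 0.81, 0, 0, 0.003, -0.6], [0.012, 0, 0.81, 0, 0, 0.003, -1], [0.012, 0, 0.81, 0, 0, 0.003, -1], [0.012, 0, 0.81, 0, 0, 0.003, -1], [0.012, 0, 0.81, 0, 0, 0.003, -1], [0.012, 0, 0.81, 0, 0, 0.003, -1]],
])

```text
time: 3.45
ee_pos: [0.5244, -0.2311, 0.0588]
tool_rot: [3.11, -0.442, 0.001]
contact_force: [-0.5, 0.7, 0.6]
grip_width: -0.0001
```

```bash
python3 - <<'E'
from m3 import *
w=snap('wrist');pickle.dump(w,open('w3.pkl','wb'));cv2.imwrite('pics/w3.png',cv2.resize(w['pixels'][:,:,::-1],(800,600),interpolation=cv2.INTER_CUBIC))
o=readout.observe();print(o['time'],o['ee_pos'],o['contact_force'],o['grip_width'])
X=T(q,[.05,q[7],.055]);print(X);go(X,q[3])
E
```

```text
[ 0.4865 -0.1822  0.0041 -0.2813  0.065   0.0951 -0.0365  0.0095  0.0848]
{(0, 'r1'): [-0.0, 0.4], (0, 'r2'): [-0.5, 0.5], (0, 'r3'): [-0.9, -0.3], (0, 's1'): [-0.4, -0.3], (0, 's2'): [-0.1, -0.1], (0, 's3'): [0.6, -0.4], (0, 's4'): [0.4, -0.3], (0, 'f'): [-1.1, -1.5], (0, 'c'): [-0.4, 1.4], (1, 'r0'): [-0.4, 0.5], (1, 'r1'): [0.2, 0.1], (1, 'r2'): [-0.4, 0.2], (1, 'r3'): [-0.2, 0.7], (1, 's1'): [1.6, -0.4], (1, 's2'): [0.8, -0.2], (1, 's3'): [-0.1, -0.6], (1, 'f'): [0.7, 1.7], (1, 'c'): [0.3, -1.0]}
3.5 [ 0.52431506 -0.23100382  0.05860543] [-0.52116632 -0.41240073  0.05622694] 0.00011946406025020311
[ 0.53716221 -0.18703865  0.05908539]
shift [ 0.0006 -0.3054 -0.0032] turn [ 0.     -0.0001 -0.0006]
```

View pics/w3.png

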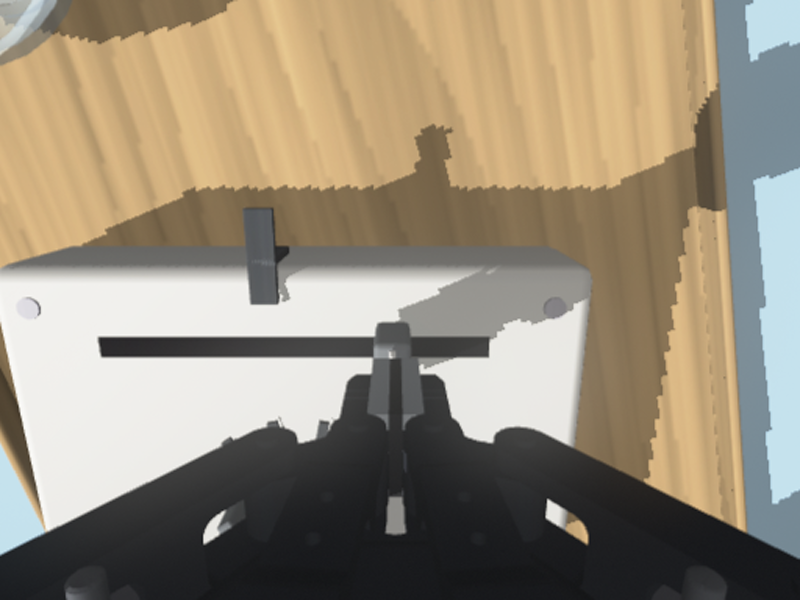

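Width is 0: the fingers closed just on the near side of the grip, which shows at (392,340), while the finger tips are at about (393,360). I'll check where the calibration puts the TCP.

```bash
python3 - <<'E' | tail -n +3
from m3 import *
w=pickle.load(open('w3.pkl','rb'));o=readout.observe();k=1.5625
R=Ro.from_rotvec(o['tool_rot']).as_matrix()
print('cam in tool',R.T@(-np.array(w['R']).T@w['t']-o['ee_pos']))
for n,X in dict(tcp=o['ee_pos'],grasp=o['ee_pos']+[0,0,.019],ftop=T(q,[.05,q[6],.079]),fn=T(q,[.038,q[6],.079]),ff=T(q,[.062,q[6],.079]),fb=T(q,[.062,q[6],.055]),tr=T(q,[.05,-.06,.05]),trl=T(q,[.05,.06,.05]),s1=T(q,[.065,.095,.05]),clip=T(q,[.0835,q[7],.053])).items():print(n,(proj(w,X)*k).round(1))
for i in (0,1):
  v=W[i];print('track pix',(proj(v,T(q,[.05,0,.05]))*k).round(1))
E
```

```text
cam in tool [ 0.06876919  0.00030118 -0.17265143]
tcp [393.8 350.9]
grasp [393.7 372.5]
ftop [394.1 379.3]
fn [394.1 413.5]
ff [394.  343.7]
fb [394.1 319.5]
tr [457.5 345.9]
trl [134.1 346.4]
s1 [ 31.9 307.9]
clip [261.8 259.1]
track pix [373.   82.7]
track pix [333. 269.]
```

```bash
python3 - <<'E'
import cv2,numpy as np,pickle
w=pickle.load(open('w3.pkl','rb'))['pixels'][:,:,::-1][195:345,190:310]
cv2.imwrite('pics/w3c.png',cv2.resize(np.clip(w.astype(float)*1.6,0,255).astype(np.uint8),(480,600),interpolation=cv2.INTER_CUBIC))
from h import *; o=readout.observe();print(o['grip_width'],o['contact_force'],o['torque'])
E
```

```text
0.00011946406025020311 [-0.52116632 -0.41240073  0.05622694] [-0.04060332 -0.03450838  0.03782755]
```

View pics/w3c.png

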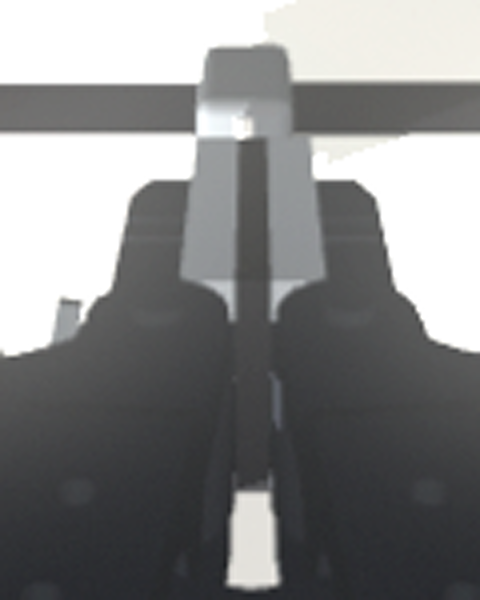

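Request:
apply_moves([
  [[0, -0.05, 0, 0, 0, 0, -1], [0, -0.1, 0, 0, 0, 0, -1], [0, -0.1, 0, 0, 0, 0, -1], [0, -0.1, 0, 0, 0, 0, -1]],
])

```text
time: 3.83
ee_pos: [0.5286, -0.2159, 0.0585]
tool_rot: [-3.111, 0.44, 0.0]
contact_force: [-0.2, -0.7, 0.6]
grip_width: 0.0001
```

```bash
python3 - <<'E'
from h import *
import pickle
w=snap('wrist');t=snap('scene');pickle.dump((w,t),open('w4.pkl','wb'))
A=cv2.resize(w['pixels'][150:384,130:390],(520,468),interpolation=cv2.INTER_CUBIC)
p=[int(v) for v in proj(t,[.53,-.21,.08])];B=cv2.resize(t['pixels'][p[1]-60:p[1]+60,p[0]-35:p[0]+35],(273,468),interpolation=cv2.INTER_CUBIC)
cv2.imwrite('pics/w4.png',np.hstack([A,B])[:,:,::-1]);o=readout.observe();print(o['grip_width'],o['contact_force'],o['ee_pos'])
E
```

```text
1.7047667156433086e-05 [-0.36136482  0.32924361 -0.05791771] [ 0.52853583 -0.21648496  0.05852031]
```

View pics/w4.png

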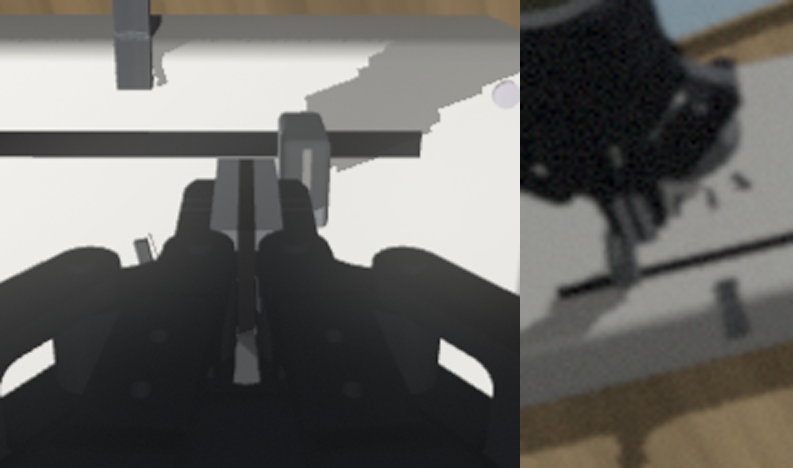

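Width 0 is real: the fader, now at (303,170) in the left crop, stayed put while the shut fingers moved past it. I'll check how high the tips really are against the scene camera.

```bash
python3 - <<'E' | tail -n +3
from m3 import *
w,t=pickle.load(open('w4.pkl','rb'));o=readout.observe();e=o['ee_pos']
p=[int(v) for v in proj(t,[.53,-.21,.08])]
def cr(X): a=(proj(t,X)-[p[0]-35,p[1]-60])*[273/70,3.9]+[520,0]; b=(proj(w,X)-[130,150])*2; return a.round(0),b.round(0)
xa=np.array([np.cos(q[3]),np.sin(q[3]),0])
for n,X in dict(tcp=e,tcp24=e+[0,0,.024],front=e+.011*xa,front24=e+.011*xa+[0,0,.024],ftop=T(q,[.05,q[6],.079]),tr_start=T(q,[.05,-.066,.05]),clip=T(q,[.0848,q[7],.053])).items():print(n,*cr(X))
E
```

```text
tcp [655. 264.] [246. 149.]
tcp24 [644. 236.] [246. 185.]
front [657. 282.] [246. 112.]
front24 [646. 254.] [246. 143.]
ftop [612. 243.] [308. 186.]
tr_start [565. 291.] [401. 143.]
clip [727. 307.] [133.  27.]
```

```bash
python3 - <<'E' | tail -n +3
from m3 import *
w=W[0];print(w['K'][0][0]*1.5625)
e=np.array([.41405,-.17848,.29970]);R=Ro.from_rotvec([-3.11126,.43383,.0008]).as_matrix()
for z in(0,-.013,-.024,-.037):
  for x in(0,.011): print(z,x,[(proj(w,e+R@np.array([x,s*.0425,z]))*1.5625).round(0).tolist() for s in(-1,1)])
E
```

```text
509.56223727958667
0 0 [[276.0, 351.0], [511.0, 351.0]]
0 0.011 [[274.0, 322.0], [513.0, 322.0]]
-0.013 0 [[267.0, 365.0], [519.0, 365.0]]
-0.013 0.011 [[265.0, 335.0], [521.0, 335.0]]
-0.024 0 [[259.0, 379.0], [527.0, 379.0]]
-0.024 0.011 [[256.0, 347.0], [530.0, 347.0]]
-0.037 0 [[248.0, 398.0], [538.0, 398.0]]
-0.037 0.011 [[245.0, 363.0], [541.0, 363.0]]
```

Request:
apply_moves([
  [[0, -0.1, 0, 0, 0, 0, -1], [0, -0.2, 0, 0, 0, 0, -1], [0, -0.2, 0.01, 0, 0, 0, -1], [0, -0.2, 0.02, 0, 0, 0, -1], [0, -0.2, 0.02, 0, 0, 0, -1]],
])

```text
time: 4.35
ee_pos: [0.5366, -0.1883, 0.0552]
tool_rot: [3.11, -0.442, -0.001]
contact_force: [-0.5, 0.1, 0.0]
grip_width: 0.0001
```

Request:
apply_moves([
  [[0, 0, 0.02, 0, 0, 0, -1], [0, 0, 0.04, 0, 0, 0, -1], [0, 0, 0.06, 0, 0, 0, -1], [0, 0, 0.06, 0, 0, 0, -1]],
])

```text
time: 4.68
ee_pos: [0.5364, -0.1879, 0.0457]
tool_rot: [-3.11, 0.443, 0.002]
contact_force: [0.6, 0.3, -0.4]
grip_width: -0.0002
```

No contact 8 mm below the estimated face height, so the real finger ends sit well behind the reported TCP. I'll keep lowering with care.

Request:
apply_moves([
  [[0, 0, 0.02, 0, 0, 0, -1], [0, 0, 0.04, 0, 0, 0, -1], [0, 0, 0.06, 0, 0, 0, -1], [0, 0, 0.07, 0, 0, 0, -1], [0, 0, 0.07, 0, 0, 0, -1]],
])

```text
time: 5.1
ee_pos: [0.5367, -0.1877, 0.0355]
tool_rot: [-3.11, 0.442, 0.001]
contact_force: [-1.1, -0.4, -0.1]
grip_width: 0.0
```

```bash
python3 - <<'E'
from h import *
import pickle
w=snap('wrist');t=snap('scene');pickle.dump((w,t),open('w5.pkl','wb'))
A=cv2.resize(w['pixels'][150:384,130:390],(520,468),interpolation=cv2.INTER_CUBIC)
p=[int(v) for v in proj(t,[.53,-.21,.08])];B=cv2.resize(t['pixels'][p[1]-60:p[1]+60,p[0]-35:p[0]+35],(273,468),interpolation=cv2.INTER_CUBIC)
cv2.imwrite('pics/w5.png',np.hstack([A,B])[:,:,::-1]);o=readout.observe();print(o['grip_width'],o['contact_force'],o['ee_pos'])
E
```

```text
-0.00022066850622351285 [-0.25835831  0.13340882  0.61108319] [ 0.53685465 -0.18777132  0.03601353]
```

View pics/w5.png

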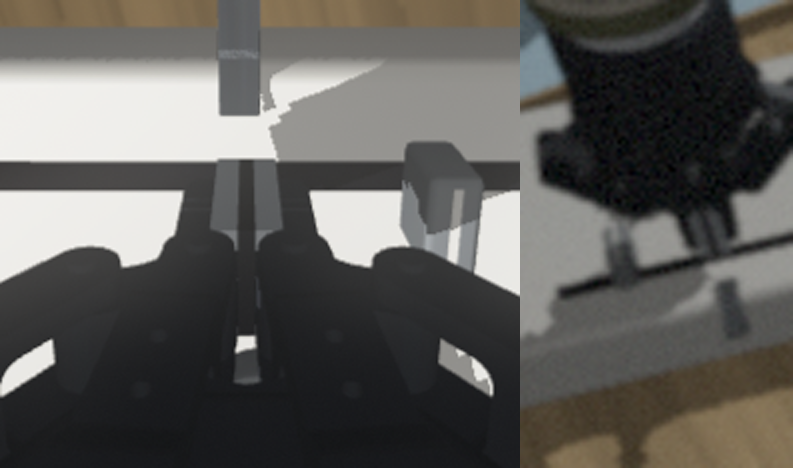

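Tips now hover just over the track at clip height, and the grip stands untouched at (440,180). I'll lift, go back over the grip, lower to the corrected depth and close.

Request:
apply_moves([
  [[0, 0, -0.25, 0, 0, 0, -1], [0, 0.1, -0.35, 0, 0, 0, 0], [0, 0.3, -0.35, 0, 0, 0, 0], [0, 0.3, -0.35, 0, 0, 0, 0], [0, 0.3, -0.35, 0, 0, 0, 0], [0, 0.3, -0.35, 0, 0, 0, 0], [0, 0.3, -0.2, 0, 0, 0, 0], [0, 0.3, -0.1, 0, 0, 0, 0], [0, 0.3, -0.02, 0, 0, 0, 0], [0, 0.3, -0.02, 0, 0, 0, -0.3], [0, 0.3, -0.02, 0, 0, 0, -0.6], [0, 0.3, -0.02, 0, 0, 0, -1], [0, 0.3, -0.02, 0, 0, 0, -1], [0, 0.3, -0.02, 0, 0, 0, -1], [0, 0.3, -0.02, 0, 0, 0, -1]],
])

```text
time: 6.45
ee_pos: [0.5246, -0.2308, 0.0396]
tool_rot: [3.11, -0.442, 0.001]
contact_force: [0.2, 2.7, 2.5]
grip_width: 0.0103
```

Request:
apply_moves([
  [[0, -0.08, 0, 0, 0, 0, -1], [0, -0.16, 0, 0, 0, 0, -1], [0, -0.24, 0, 0, 0, 0, -1], [0, -0.304, 0, 0, 0, 0, -1], [0, -0.304, 0, 0, 0, 0, -1], [0, -0.304, 0, 0, 0, 0, -1], [0, -0.304, 0, 0, 0, 0, -1]],
])

```text
time: 7.03
ee_pos: [0.5378, -0.1854, 0.0396]
tool_rot: [-3.11, 0.44, -0.002]
contact_force: [-1.1, 1.0, 6.3]
grip_width: 0.0104
```

```bash
python3 - <<'E' | tail -n +3
from m3 import *
w=snap('wrist');pickle.dump(w,open('w6.pkl','wb'))
A=cv2.resize(w['pixels'][100:384,130:390],(720,786),interpolation=cv2.INTER_CUBIC)[:600]
cv2.imwrite('pics/w6.png',A[:,:,::-1]);o=readout.observe();print(o['grip_width'],o['contact_force'],o['ee_pos'])
for n,X in dict(ff=[.062,q[7],.079],clip0=[.07,q[7],.053],clip1=[.1,q[7],.053],tl=[.05,.06,.05]).items(): print(n,((proj(w,T(q,X))-[130,100])*2.769).round(1))
E
```

```text
0.010086410780970544 [-0.75223522  2.33009074  6.13542852] [ 0.5377553  -0.18546951  0.03961291]
ff [348.5 377.8]
clip0 [347.3 277.9]
clip1 [347.7 110.4]
tl [ 79.6 374.2]
```

View pics/w6.png

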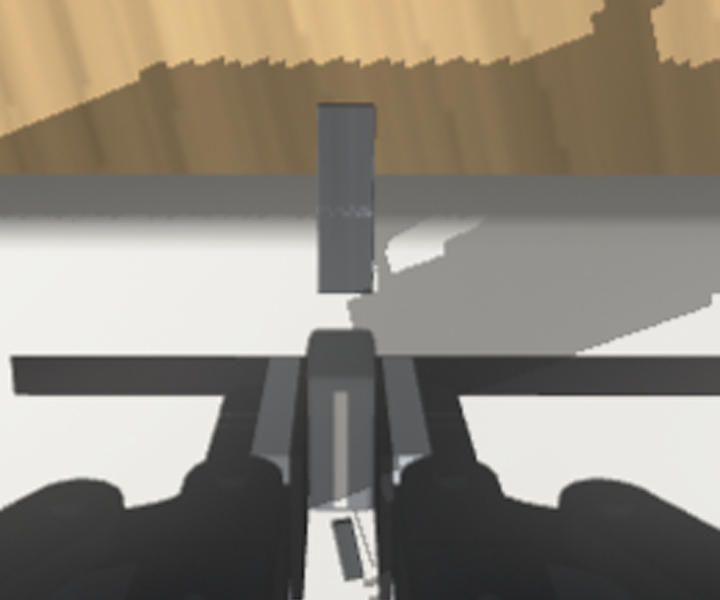

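The slider is gripped: its white line is at column 341 and the clip centre at column 346 (clip edges 318 and 374). So it is slightly past the clip, and I'll compute the difference.

```bash
python3 - <<'E' | tail -n +3
from m3 import *
w=pickle.load(open('w6.pkl','rb'))
print((np.array(w['K'])[:2,2]-[130,100])*2.769)
def loc(uv,z):
    X=ray(w,np.array(uv)/2.769+[130,100],q[2]+z)-[q[0],q[1],0]; cs,sn=np.cos(q[3]),np.sin(q[3]); return np.array([cs*X[0]+sn*X[1],-sn*X[0]+cs*X[1]]).round(5)
for z in(.053,.055): print('clip',loc((346,290),z),loc((346,110),z))
print('fader',loc((341,385),.079),loc((341,500),.079),'track end',loc((14,375),.05))
E
```

```text
[339.96027065 248.75194149]
clip [0.06771 0.00969] [0.10007 0.00974]
clip [0.06837 0.0097 ] [0.10031 0.00975]
fader [0.06079 0.01062] [0.04073 0.01062] track end [0.04983 0.07243]
```

Request:
apply_moves([
  [[0, 0.007, 0, 0, 0, 0, -1], [0, 0.007, 0, 0, 0, 0, -1], [0, 0.007, 0, 0, 0, 0, -1], [0, 0.007, 0, 0, 0, 0, -1]],
])

```text
time: 7.42
ee_pos: [0.5374, -0.1867, 0.0396]
tool_rot: [-3.11, 0.441, -0.002]
contact_force: [-0.8, 2.1, 5.6]
grip_width: 0.0105
```

Request:
apply_moves([
  [[0, 0, 0, 0, 0, 0, -0.6], [0, 0, 0, 0, 0, 0, -0.4], [0, 0, 0, 0, 0, 0, -0.2], [0, 0, 0, 0, 0, 0, -0.1], [0, 0, -0.15, 0, 0, 0, -0.1], [0, 0, -0.4, 0, 0, 0, -0.1], [0, 0, -0.6, 0, 0, 0, -0.1], [0, 0, -0.6, 0, 0, 0, -0.1], [0, 0, -0.6, 0, 0, 0, -0.1]],
])

```text
time: 8.17
ee_pos: [0.5373, -0.1884, 0.1302]
tool_rot: [3.109, -0.442, 0.004]
contact_force: [-0.3, -0.0, -0.0]
grip_width: 0.0383
```

```bash
python3 - <<'E' | tail -n +3
from m3 import *
w=snap('wrist');pickle.dump(w,open('w7.pkl','wb'))
cv2.imwrite('pics/w7.png',cv2.resize(w['pixels'],(800,600),interpolation=cv2.INTER_CUBIC)[:,:,::-1]);o=readout.observe();print(o['grip_width'],o['ee_pos'])
for psi in(q[3]+.6,): go(T(q,[-.03,0,.1]),psi)
E
```

```text
0.038278696257465945 [ 0.53656754 -0.18802232  0.12864921]
shift [-0.5313  0.0562  0.1638] turn [-1.000e-04  1.000e-04 -3.826e-01]
```

View pics/w7.png

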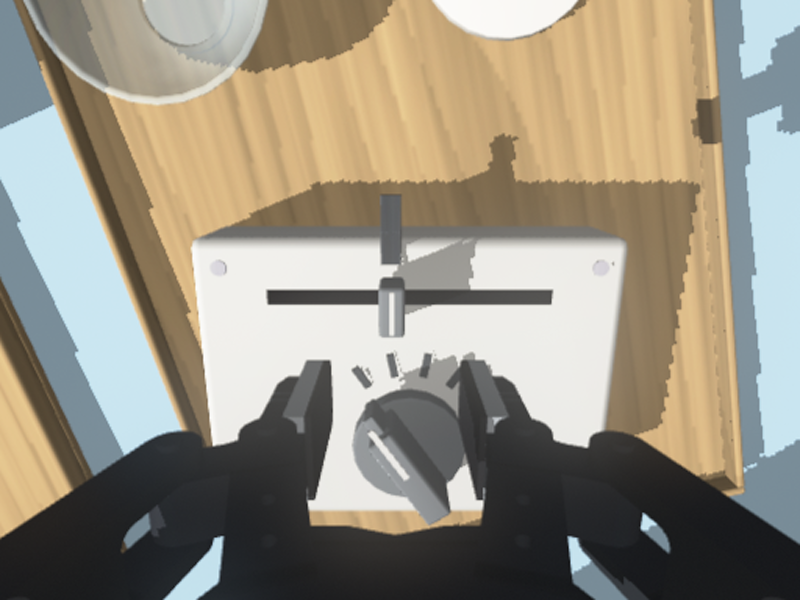

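The slider is released with its line at column 392 and the clip centred at 391, so they are aligned to about 0.4 mm. Next I move above the dial with the fingers across the bar.

Request:
apply_moves([
  [[-0.2, 0.02, 0, 0, 0, -0.1, -0.1], [-0.4, 0.04, 0, 0, 0, -0.2, -0.1], [-0.531, 0.056, 0, 0, 0, -0.3, -0.1], [-0.531, 0.056, 0, 0, 0, -0.383, -0.1], [-0.531, 0.056, 0, 0, 0, -0.383, -0.1], [-0.531, 0.056, 0, 0, 0, -0.383, -0.1], [-0.531, 0.056, 0, 0, 0, -0.383, -0.1]],
])

```text
time: 8.8
ee_pos: [0.4574, -0.1738, 0.1279]
tool_rot: [-3.101, -0.494, 0.002]
contact_force: [-0.3, 0.4, -0.1]
grip_width: 0.0383
```

```bash
python3 - <<'E' | tail -n +3
from m3 import *
o=readout.observe();print(o['ee_pos'],o['qpos'][5]); go(T(q,[-.03,0,.039]),q[3]+.6)
E
```

```text
[ 0.45742352 -0.173754    0.12790967] 0.6516342412798873
shift [0.002  0.0025 0.5655] turn [-0.0011  0.0008 -0.0016]
```

Request:
apply_moves([
  [[0.002, 0.002, 0.25, 0, 0, 0, -0.1], [0.002, 0.002, 0.4, 0, 0, 0, -0.1], [0.002, 0.002, 0.5, 0, 0, 0, -0.1], [0.002, 0.002, 0.565, 0, 0, 0, -0.1], [0.002, 0.002, 0.565, 0, 0, 0, -0.1], [0.002, 0.002, 0.565, 0, 0, 0, -0.4], [0.002, 0.002, 0.565, 0, 0, 0, -0.6], [0.002, 0.002, 0.565, 0, 0, 0, -1], [0.002, 0.002, 0.565, 0, 0, 0, -1], [0.002, 0.002, 0.565, 0, 0, 0, -1], [0.002, 0.002, 0.565, 0, 0, 0, -1]],
])

```text
time: 9.72
ee_pos: [0.4581, -0.1729, 0.0453]
tool_rot: [-3.1, -0.498, -0.0]
contact_force: [-2.2, 8.8, 7.0]
grip_width: 0.0125
```

Request:
apply_moves([
  [[0, 0, 0, 0, 0, 0.06, -1], [0, 0, 0, 0, 0, 0.12, -1], [0, 0, 0, 0, 0, 0.18, -1], [0, 0, 0, 0, 0, 0.24, -1], [0, 0, 0, 0, 0, 0.3, -1], [0, 0, 0, 0, 0, 0.36, -1], [0, 0, 0, 0, 0, 0.42, -1], [0, 0, 0, 0, 0, 0.48, -1], [0, 0, 0, 0, 0, 0.54, -1], [0, 0, 0, 0, 0, 0.6, -1], [0, 0, 0, 0, 0, 0.66, -1], [0, 0, 0, 0, 0, 0.72, -1], [0, 0, 0, 0, 0, 0.764, -1], [0, 0, 0, 0, 0, 0.764, -1], [0, 0, 0, 0, 0, 0.764, -1], [0, 0, 0, 0, 0, 0.764, -1], [0, 0, 0, 0, 0, 0.764, -1]],
])

```text
time: 11.13
ee_pos: [0.4579, -0.1732, 0.0453]
tool_rot: [-2.841, 1.339, 0.002]
contact_force: [-4.1, 7.7, 6.7]
grip_width: 0.0128
```

```bash
python3 - <<'E' | tail -n +3
from m3 import *
w=snap('wrist');t=snap('top');s=snap('scene');pickle.dump((w,t,s),open('w8.pkl','wb'))
o=readout.observe();v=o['tool_rot'];psi=2*np.arctan2(v[1],v[0]);print(o['grip_width'],o['ee_pos'],o['contact_force'],o['torque'],'dial from tool',((q[3]+.6-psi+np.pi)%(2*np.pi)-np.pi))
A=cv2.resize(w['pixels'][100:350,120:400],(672,600),interpolation=cv2.INTER_CUBIC);cv2.imwrite('pics/w8.png',A[:,:,::-1])
for a in(0,.8,1.2): print(a,((proj(w,T(q,[-.03+.036*np.cos(.6-a),.036*np.sin(.6-a),.09]))-[120,100])*2.4).round(0))
print('axis',((proj(w,T(q,[-.03,0,.09]))-[120,100])*2.4).round(0),'rib3',((proj(w,T(q,[-.03+.044*np.cos(-.6),.044*np.sin(-.6),.052]))-[120,100])*2.4).round(0))
E
```

```text
0.012466922075244616 [ 0.45792627 -0.17317231  0.04528042] [-4.65510425  7.47194261  6.68858294] [1.13245654 0.7182187  0.11907913] dial from tool 1.1993874094497858
0 [126. 333.]
0.8 [237. 220.]
1.2 [322. 203.]
axis [322. 401.] rib3 [321. 119.]
```

View pics/w8.png

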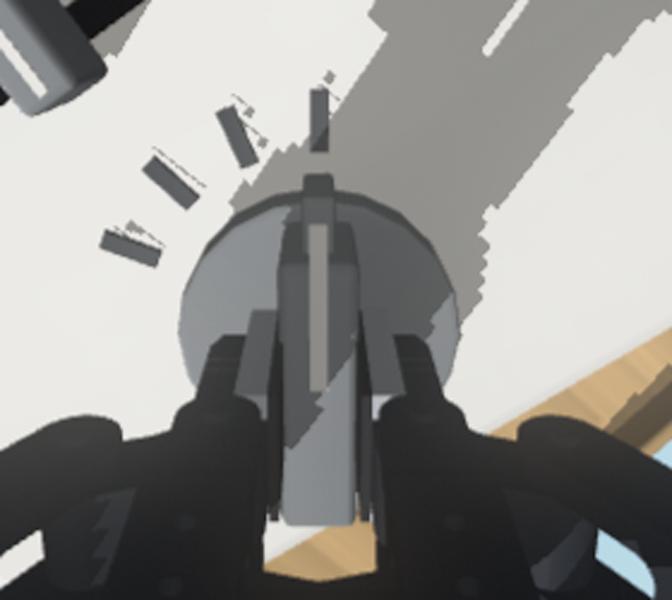

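The nose and its white line (column 318) point straight at the mark 3 rib (column 319), and the tool angle gives 1.199 rad. I'm handing in while holding it.

```bash
python3 -c "
from h import *
print(order.close_job())"
```

```text
the job is handed in; nothing more can be done
None
```

The slider is set at the clip, and the dial was at mark 3, still gripped, when I handed the job in at about 11.3 s of the 45 s allowed.

- **Slider:** I gripped it, slid it about 45 mm and corrected a 0.9 mm overshoot before letting go. The last close view put its line and the clip centre about one pixel apart, roughly 0.4 mm. I did not measure it again after turning the dial, and nothing came near it.
- **Dial:** I gripped the bar and turned it clockwise 1.2 rad. The tool angle read 1.199 rad, the nose lined up with the mark 3 rib in the picture, and the moment was about 0.12 N m, which fits the spring.

**What disagreed:**
- **Finger reach:** the finger ends sit about 25 mm behind the TCP that is reported. My first attempt on the slider closed above it without touching it. I found the true height by lowering the shut fingers with care.
- **Grip width:** readings were about 1.6 mm below the stated sizes of the slider grip and dial bar.
- **Steady load:** the wrist force while holding the dial was about 11 N, so the grip is probably slightly off the dial's axis. That is well under the limits.

The tumbler, tub, bowl and coaster were not touched. I viewed 10 pictures, including crops.

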